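# Seat the pressure sensor in the de-airing block

### The arm

A 7-joint arm with a two-finger parallel gripper is mounted at the origin on a cart in front of the work surface, level with it; the furniture and walls round the work are solid. World frame = base frame: x ahead of the robot, y to its left, z up, the work surface at z = 0. Lengths are in m, angles in rad, forces in N, time in s.
With the tool pointing down it reaches from about 0.425 to 0.925 m from the base axis. Payload 6.8 kg.
Tool frame: the origin (TCP) lies on the front face of the gripper's body, between the roots of the fingers; the fingertips stand 73 mm ahead of it and the grasp point (between the pads) lies 54 mm ahead of it (env.nose_length is the distance from the TCP to the fingertips, in m); z points along the fingers, y is the direction in which the jaws open and shut (so a half turn about z gives the same grasp; the last joint's range is limited). The gripper opens to 85 mm and grips with 20 to 120 N. Pads are 22 mm wide; open, the fingers measure 114 mm over their backs; the gripper's body (76 mm by 85 mm) begins 54 mm behind the grasp point. The pads swing forward as they close: fully open they stand 13 mm farther back than shut.
Start: joints at [-0.108, 0.477, 0.022, 1.555, -0.011, 1.109, -0.083], TCP at [0.675, 0, 0.304] pointing down, gripper open.
Joint ranges: [-2.96, 2.96], [-0.34, 2.1], [-1.41, 1.46], [0.24, 2.44], [-1.37, 4.51], [0.17, 1.92], [-2.96, 2.96]. Speed limits (rad/s): [2.39, 2.39, 3.14, 3.14, 3.14, 3.14, 3.14].

### API

Orientations are given as a unit quaternion [w, x, y, z].
In Python, from cell import env, kin, camera, calibration, job gives the robot as it stands. The module is installed in compiled form; this text tells all that it offers. Calls block until the motion is done:
- env.reach(position, orientation): joint-space move of the TCP to a pose.
- env.movel(position, velocity=0.15, rot=None, stop_force=None): straight line of the TCP; rot=None keeps the orientation; velocity is the mean speed in m/s. With stop_force (N) it stops when the force on the tool has changed by that much, and returns True; else False.
- env.goto_joints(angles): joint-space move.
- env.grip(opening, f_grip=None): finger opening in m; f_grip is the grip in N (None keeps the last); returns when the fingers have stopped.
- env.dwell(seconds).
- kin.inverse_kinematics(position, orientation): joint angles nearest the present ones, or None.
- env.get_state(): the state.
- camera(name): name is "scene" or "side" or "wrist"; returns (picture, depth): 420x560x3 uint8, blue, green, red; 420x560 float32, m along the optical axis (not along the pixel's ray), 0 where there is no reading.
- calibration(name): a dict with "fx", "fy", "cx", "cy" (pixels), "k1" (the pictures are not rectified: a ray, as slopes to the right and down, at radius r is drawn at 1 + k1 r^2 times it, then the intrinsics apply), "rvec" (rotation vector, rad) and "tvec" (3), from world to camera coordinates, as OpenCV has them. Camera axes: x right, y down, z forward; pixel columns grow to the right and rows downward; lengths in m; the calibration is good to about 2 mm. A picture is of the moment at which its call begins: read the wrist's pose just before it. calibration takes no time and is no camera call; for the wrist camera it gives the pose at the moment of the call.
A pose or a line that the arm cannot do raises env.PlanningError and nothing moves.
- job.job_done(): hands the job in, once; it reports no verdict.
The state is a dict: "time": time; "qpos": joint angles; "joint_velocities": joint speeds; "joint_torque": joint torques, N m; "tcp_pos": TCP position; "orientation": TCP orientation; "force": force on the tool from outside, world axes, zero at the start; "torque": the same for the moment, N m; "opening": finger opening in m.
Only numpy, scipy, OpenCV 4.12 (cv2) and the standard library are available. Lean on these libraries where they do the work, as an engineer would, in place of code of your own. Each camera call takes 0.05 s, during which the arm holds its last target.

### The job

Set the small white pressure sensor on the de-airing block for its zero reading: first turn the block's black valve knob clockwise from the red dot until it clicks home at the green dot, so that pressure trapped in the line cannot damage the sensor. Then fit the sensor into the bayonet socket, pins through the two slots, push it fully home against the spring and twist it clockwise to the stop. Finish while still gripping it and pressing it fully home, as the spring lifts it and shuts the port when it is let go; leave the other things on the bench where they are.

Things in the scene. Friction and masses are not known exactly. Their poses are not given: they have to be found in the camera images.
- block: De-airing block, fixed: aluminium, 80 x 200 mm, top 44 mm above the bench, on a 100 x 220 x 8 mm base plate; a hose fitting sticks out 84 mm behind its centre. Origin on the bench under its centre; x to its back (away from the robot), y to its left along its length, z up. On its top stand the valve knob (50 mm right of the centre) and the steel bayonet socket (50 mm left).
- valve (a joint): Turn of the black valve knob, in rad: 0 = shut (white line at the red dot), 1.05 = vented (at the green dot), a stop at each; grows clockwise seen from above. A spring ball detent resists with up to about 0.25 N m before half way (0.52), then helps the knob on into the other rest.
- valve_grip (a point): On the knob's axis, 74 mm above the bench, mid-height of its grip bar: 42 mm long, 14 mm thick, 59 to 87 mm above the bench. The bar lies along this point's x axis (white line on the -x end), gripped across y; the axes turn with the knob. At value 0 x is 0.52 rad anticlockwise of the block's x, at 1.05 0.52 rad clockwise of it.
- socket_mouth (a point): Centre of the top rim of the steel socket, 70 mm above the bench; its x axis 0.65 rad anticlockwise of the block's x, z up. Socket 56 mm across, bore 30.6 mm. Two slots 8 to 10 mm wide in the rim, at +x and -x, let the sensor's pins in. The rim is 5 mm thick; below it the pins turn clockwise only, by 1.31 rad (75 degrees) to a stop, with a 1.8 mm notch above them there.
- stem (a joint): Travel of the spring stem in the socket, in m: 0 = up (its top 11 mm below the rim's top), grows as the sensor's nose pushes it down, 0.0085 when the sensor's flange lies on the rim (fully home). It pushes up with 3 N at 0, 11.5 N at 0.0085. The pins are below the rim from 0.0035 on; let go, a turned sensor is lifted back to 0.0035 or less.
- sensor: Battery pressure sensor, 0.16 kg, 58 mm high, upright on the bench. Origin: centre of the underside, z up. Spigot 28 mm in diameter, its nose chamfered, with a 5 mm brass pin across it along x, 7 mm up, 39 mm over its ends; flange 46 mm in diameter, 19.5 to 24 mm up; white housing above. Same after half a turn. Fully home, the origin is 19.5 mm below the rim's top.
- sensor_grip (a point): On the sensor's axis, 41 mm above its underside, axes as the sensor's: middle of the two upright flats of the white housing, 26 mm apart in y, 26 mm wide, 24 to 55 mm up, to grip it by. The housing is 37 mm long in x; a dark display is on top, an orange dot on the flange over each pin end.
- beaker: White plastic beaker, 91 x 95 mm, 115 mm high, standing; origin at the centre of its underside. To be left alone.
- top_cap: Aluminium sample top cap, 62 x 81 mm, 36 mm high; origin at the underside. To be left alone.
- ptfe_roll: Black roll of thread tape lying flat, 59 mm across, 19 mm high; origin at the centre of its underside. To be left alone.
- tape_roll: Roll of pale masking tape lying flat, 104 mm across, 25 mm high; origin at the centre of its underside. To be left alone.
There are look-alikes about, which are no part of the job. What is shaped like the sensor but brown, pink or purple is not meant.

How it is judged:
On the way, in this order (a step that is already met when the one before it is completed fails the run):
1. the valve knob has clicked round to the green dot (value of joint valve above 0.93 rad), for 0.2 s.
2. the sensor's pins have gone down through the slots below the rim (z of sensor in the frame of socket_mouth below -0.0145 m and horizontal distance between sensor and socket_mouth below 0.004 m and angle between the x axis of sensor and the x axis of socket_mouth, either way round below 0.4 rad), for 0.05 s.
At the end, for the whole second after the job is handed in: Valve over 0.93 rad; sensor upright in the socket, turned at least 1.15 of 1.31 rad from the slots, pressed to within 2.5 mm of its flange lying on the rim (stem down 6 mm or more), at rest, still gripped by its housing (grasp point within 3 cm of the middle of its flats) (value of joint valve above 0.93 rad and angle between the x axis of sensor and the x axis of socket_mouth, either way round above 1.15 rad and z of sensor in the frame of socket_mouth below -0.017 m and value of joint stem above 0.006 m and horizontal distance between sensor and socket_mouth below 0.004 m and angle between sensor's own z axis and vertical below 0.1 rad and contact force between the fingers and sensor above 2 N and distance between the grasp point and sensor_grip below 0.03 m and linear speed of sensor below 0.02 m/s); the arm keeps its last pose, push and grip.
It fails at once if the sensor was pushed into the socket while the valve was shut (value of joint valve below 0.6 rad and z of sensor in the frame of socket_mouth below -0.006 m and horizontal distance between sensor and socket_mouth below 0.006 m).
It fails at once if a bystander was knocked over or moved by more than 3 cm (distance of any of beaker, top_cap, ptfe_roll, tape_roll from where it was at the start of the episode above 0.03 m).
It also fails if it takes over 72 s, if anything falls off the work surface, if the arm or the gripper's body presses on something with over 40 N, if the wrist force passes 120 N, or if a joint passes its speed limit or range.

## Working session

There is one attempt and no reset: what is moved stays moved. The work goes in short steps, each a Python script; the robot and the scene stay as the last script left them, time stands still between calls to the robot, and variables do not carry over. Pictures are saved under pics/ and viewed, and the job is handed in when it is done.

```bash
mkdir -p pics; ls; python3 - <<'E'
from cell import env, kin, camera, calibration, job
import cv2,numpy as np
for n in ["scene","side","wrist"]:
    c=calibration(n); p,d=camera(n); cv2.imwrite(f"pics/{n}0.png",p); np.savez(f"pics/{n}0.npz",p=p,d=d,**{k:np.array(v) for k,v in c.items()})
    print(n,c)
s=env.get_state(); print(s["time"],s["tcp_pos"],s["orientation"],s["opening"])
E
```

```text
pics
scene {'fx': 507.78417205674214, 'fy': 507.78417205674214, 'cx': 277.102036292934, 'cy': 212.2396364355074, 'k1': -0.1721944882057837, 'rvec': array([ 2.41981938, -0.68881682,  0.25175357]), 'tvec': array([-0.54823846,  0.27306015,  1.24921127])}
side {'fx': 504.9423325424485, 'fy': 504.9423325424485, 'cx': 280.5182545145221, 'cy': 208.95055549968055, 'k1': -0.01376496694817903, 'rvec': array([-0.03584295,  2.7008564 , -1.60134822]), 'tvec': array([0.6092024 , 0.09883826, 1.32899162])}
wrist {'fx': 377.4076237674013, 'fy': 377.4076237674013, 'cx': 276.01232449166935, 'cy': 215.27416029031778, 'k1': -0.06464605923665837, 'rvec': array([-2.81930081e+00,  1.54830228e-03,  1.55618983e-03]), 'tvec': array([-0.67353755, -0.04004112,  0.38045687])}
0.15 [6.74652702e-01 4.42761951e-07 3.03143284e-01] [-4.57162094e-04  7.07102917e-01  7.07110284e-01 -5.49587761e-04] 0.08581105897417407
```

View pics/scene0.png

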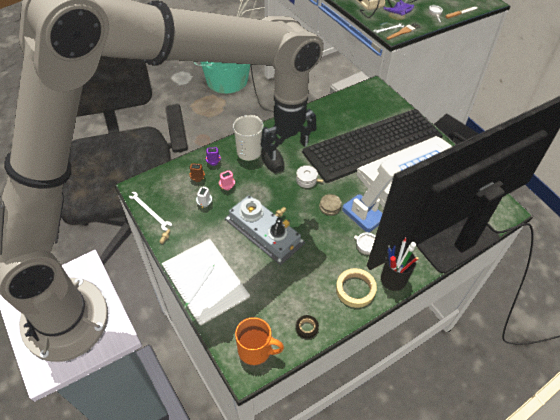

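View pics/side0.png

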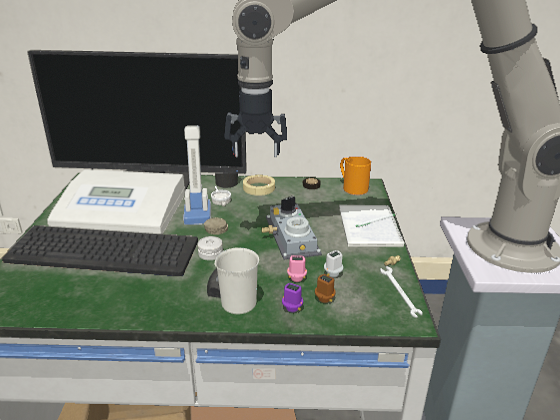

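View pics/wrist0.png

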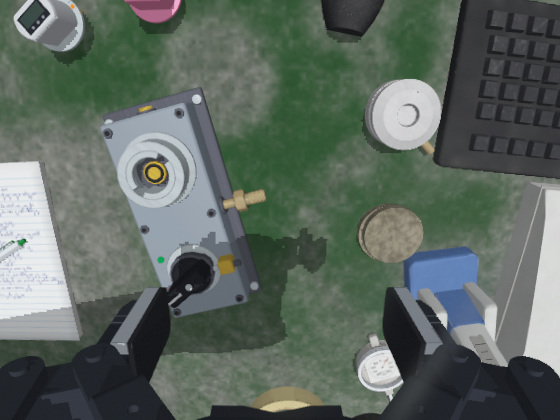

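```bash
cat > h.py <<'E'
import numpy as np, cv2
def ray(c,uv):
    uv=np.atleast_2d(np.array(uv,float))
    xd=(uv-[float(c['cx']),float(c['cy'])])/[float(c['fx']),float(c['fy'])]
    k=float(c['k1']); x=xd.copy()
    for _ in range(30): x=xd/(1+k*(x**2).sum(1,keepdims=True))
    return x
def RT(c):
    return cv2.Rodrigues(np.array(c['rvec'],float))[0],np.array(c['tvec'],float)
def onplane(c,uv,z):
    R,t=RT(c); x=ray(c,uv); d=np.c_[x,np.ones(len(x))]@R; o=-R.T@t
    s=(z-o[2])/d[:,2]; return o+s[:,None]*d
def cloud(c,dep):
    h,w=dep.shape; u,v=np.meshgrid(np.arange(w),np.arange(h))
    x=ray(c,np.c_[u.ravel(),v.ravel()]); z=dep.ravel()[:,None]
    R,t=RT(c); P=np.c_[x*z,z]; W=(P-t)@R; W[z[:,0]<=0]=np.nan
    return W.reshape(h,w,3)
def proj(c,P):
    R,t=RT(c); q=np.atleast_2d(P)@R.T+t; x=q[:,:2]/q[:,2:]
    x=x*(1+float(c['k1'])*(x**2).sum(1,keepdims=True))
    return x*[float(c['fx']),float(c['fy'])]+[float(c['cx']),float(c['cy'])]
E
python3 - <<'E'
import numpy as np
from h import *
c=np.load('pics/wrist0.npz'); R,t=RT(c); print('cam',-R.T@t)
print('socket',onplane(c,[[157,172]],.07),'knob',onplane(c,[[190,270]],.087),'sensor',onplane(c,[[33,15]],.058))
s=np.load('pics/scene0.npz'); print(onplane(s,[[204,192],[227,177],[250,207],[278,232]],[.058,.058,.07,.087]))
W=cloud(c,c['d']); print(W[172,130],W[200,170],W[220,60],W[15,30])
import cv2
p=s['p'][140:260,170:320]; cv2.imwrite('pics/crop0.png',cv2.resize(p,None,fx=5,fy=5,interpolation=2))
E
```

```text
cam [0.67397628 0.08168784 0.37294319]
socket [[0.57589821 0.01808018 0.07      ]] knob [[ 0.60095832 -0.06241626  0.087     ]] sensor [[0.48401579 0.14156519 0.058     ]]
[[ 0.48693825  0.13567217  0.058     ]
 [ 0.56945421  0.15084008  0.058     ]
 [ 0.56686418  0.01346883  0.07      ]
 [ 0.58149907 -0.1064838   0.087     ]]
[0.55328837 0.01820683 0.06990445] [ 0.58441307 -0.0060446   0.06940037] [ 0.44324288 -0.04739215  0.00165115] [0.48174411 0.14162319 0.05834825]
```

View pics/crop0.png

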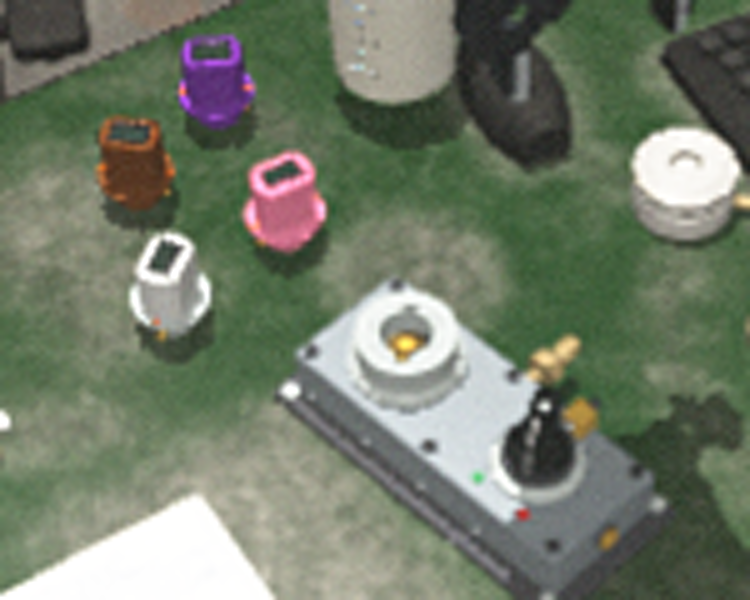

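The look-alikes in the scene picture are white (204,197), pink (227,180), brown (197,172) and purple (213,156). The description calls for white, and the crop confirms a white body with orange dots, so that one is the sensor. I'll take a closer wrist view with the sensor and block both in frame.

```bash
python3 - <<'E'
from cell import env, kin, camera, calibration, job
import cv2,numpy as np
env.reach([0.54,0.05,0.30],[0,.7071068,.7071068,0])
env.dwell(.2)
n="wrist"
c=calibration(n); p,d=camera(n); cv2.imwrite(f"pics/{n}1.png",p); np.savez(f"pics/{n}1.npz",p=p,d=d,**{k:np.array(v) for k,v in c.items()})
s=env.get_state(); print(s["time"],s["tcp_pos"],s["orientation"],s["qpos"],s["force"])
E
```

```text
1.0333 [0.54081267 0.04957177 0.29988312] [1.08226602e-04 7.07452613e-01 7.06760771e-01 1.36688789e-05] [-0.19901151  0.26551837 -0.00880002  1.87661553  0.00294328  0.99932947
 -0.21007316] [-0.76099891 -0.2751326  -1.03966999]
```

View pics/wrist1.png

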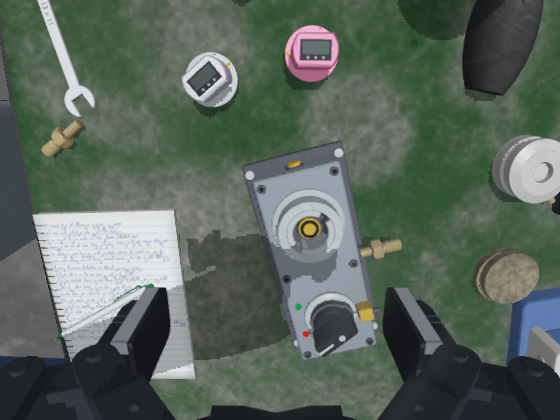

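```bash
python3 - <<'E'
import numpy as np
from h import *
c=np.load('pics/wrist1.npz'); W=cloud(c,c['d']); Z=W[...,2]
def pts(x0,x1,y0,y1,z0,z1):
    m=(W[...,0]>x0)&(W[...,0]<x1)&(W[...,1]>y0)&(W[...,1]<y1)&(Z>z0)&(Z<z1); return W[m],m
bl,_=pts(.45,.75,-.2,.2,.041,.048)
r=cv2.minAreaRect((bl[:,:2]*1000).astype(np.float32)); print('block top',r, np.median(bl[:,2]))
rim,m=pts(.5,.65,-.03,.07,.066,.074)
print('rim z',np.median(rim[:,2]),len(rim)); (e)=cv2.minEnclosingCircle((rim[:,:2]*1000).astype(np.float32)); print('rim circ',e,rim[:,:2].mean(0))
r=rim[:,:2]*1000-np.array(e[0]); rho=np.hypot(*r.T); print(np.percentile(rho,[1,5,50,95,99]))
a=np.degrees(np.arctan2(r[:,1],r[:,0])); ii=(rho>15.5)&(rho<20); print(np.histogram(a[ii],36,(-180,180))[0])
st,_=pts(.44,.53,.09,.19,.054,.064); print('sensor top z',np.median(st[:,2]),cv2.minAreaRect((st[:,:2]*1000).astype(np.float32)))
fl,_=pts(.44,.53,.09,.19,.019,.03); print('flange',np.median(fl[:,2]),cv2.minEnclosingCircle((fl[:,:2]*1000).astype(np.float32)))
kb,_=pts(.55,.68,-.15,-.03,.080,.094); print('knob z',np.median(kb[:,2]),cv2.minAreaRect((kb[:,:2]*1000).astype(np.float32)))
p=c['p']
cr=lambda y0,y1,x0,x1,f,n: cv2.imwrite(n,cv2.resize(p[y0:y1,x0:x1],None,fx=f,fy=f,interpolation=2))
cr(40,120,170,250,7,'pics/c_s.png'); cr(180,360,240,400,3.3,'pics/c_b.png')
E
```

```text
block top ((560.3917236328125, 15.025680541992188), (105.20462036132812, 304.5604553222656), 12.754880905151367) 0.04404166309426201
rim z 0.06994740755735865 2202
rim circ ((569.2658081054688, 14.71524429321289), 28.26120376586914) [0.56931686 0.01598598]
[14.98275784 15.62061788 22.63890099 27.52352467 28.0401588 ]
[16 20 17 15  3  0 12 21 17 16 18 16 15 20 17 16 20 18 18 18 17 24  0  0
  5 17 22 19 18 19 18 20 20 18 19 18]
sensor top z 0.05805528656518806 ((483.812255859375, 140.15838623046875), (36.70225143432617, 26.138898849487305), 39.63674545288086)
flange 0.02397887820036855 ((484.12255859375, 140.23324584960938), 23.166933059692383)
knob z 0.08790885857580005 ((594.0886840820312, -81.27906799316406), (42.2117919921875, 14.770827293395996), 42.51212692260742)
```

View pics/c_s.png

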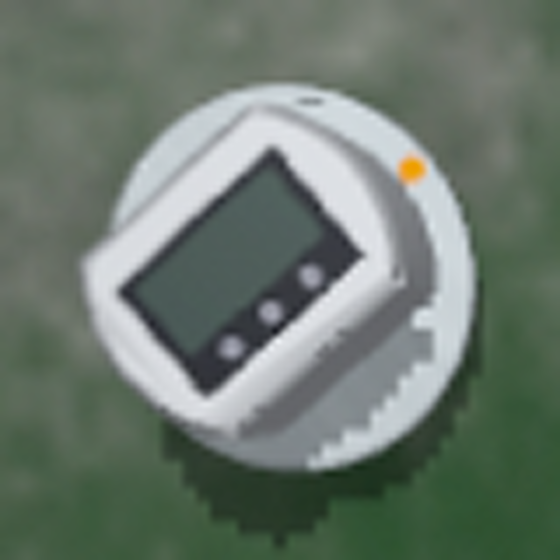

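View pics/c_b.png

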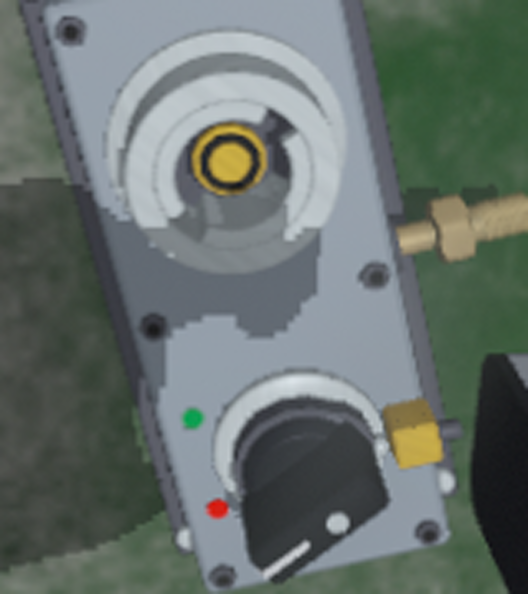

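```bash
cat > m.py <<'E'
import numpy as np
from h import *
from scipy.optimize import least_squares
def meas(f):
    c=np.load(f); W=cloud(c,c['d']); Z=W[...,2]
    def pts(x0,x1,y0,y1,z0,z1):
        m=(W[...,0]>x0)&(W[...,0]<x1)&(W[...,1]>y0)&(W[...,1]<y1)&(Z>z0)&(Z<z1); return W[m][:,:2]*1000
    rim=pts(.5,.65,-.03,.07,.068,.072)
    ctr=rim.mean(0)
    for _ in range(5):
        r=rim-ctr;a=np.arctan2(r[:,1],r[:,0]);rho=np.hypot(*r.T)
        e=[]
        for k in np.arange(-np.pi,np.pi,np.pi/30):
            i=(a>=k)&(a<k+np.pi/30)
            if i.sum()>5: j=np.where(i)[0][np.argmax(rho[i])]; e.append(rim[j])
        e=np.array(e); s=least_squares(lambda q:np.hypot(*(e-q[:2]).T)-q[2],[*ctr,28],loss='soft_l1').x; ctr=s[:2]
    print(f,'rim',s,len(e))
    for lo in (.0845,.0865): 
        kb=pts(.55,.68,-.15,-.03,lo,.091); print('knob',len(kb),cv2.minAreaRect(kb.astype(np.float32)),kb.mean(0))
    st=pts(.44,.53,.09,.19,.0565,.060); 
    if len(st)>50: print('sens',cv2.minAreaRect(st.astype(np.float32)),st.mean(0))
    # block edges: top
    b=pts(.45,.68,-.145,.1,.0425,.0455)
    b=b[np.abs((b-ctr)@[.975,.22])<60]
    print('block',cv2.minAreaRect(b.astype(np.float32)))
if __name__=="__main__":
    meas('pics/wrist0.npz'); meas('pics/wrist1.npz')
E
python3 m.py
```

```text
pics/wrist0.npz rim [569.85324712  15.10822749  27.86212458] 60
knob 667 ((594.533935546875, -80.98922729492188), (41.36867904663086, 14.384458541870117), 42.455299377441406) [595.46803674 -79.75485233]
knob 600 ((594.4807739257812, -80.98060607910156), (41.28899383544922, 13.517215728759766), 42.37457275390625) [595.21447766 -80.27421212]
sens ((484.95989990234375, 140.55584716796875), (36.14440155029297, 25.924495697021484), 39.06291580200195) [484.80527491 139.37077237]
block ((582.4818725585938, -32.86470031738281), (79.87432861328125, 199.27047729492188), 14.337736129760742)
pics/wrist1.npz rim [569.50691198  14.97747634  27.61763472] 60
knob 639 ((593.939453125, -81.41587829589844), (41.806861877441406, 14.770827293395996), 42.51212692260742) [594.10899135 -79.77810146]
knob 553 ((594.3587646484375, -81.33208465576172), (40.65780258178711, 14.078030586242676), 41.57173538208008) [594.46611003 -80.35603263]
sens ((484.1560974121094, 140.05462646484375), (36.19831466674805, 25.540420532226562), 39.63674545288086) [484.39785012 140.40948578]
block ((581.7626953125, -33.39740753173828), (79.68669128417969, 199.07618713378906), 14.49364948272705)
```

```bash
cat >> h.py <<'E'
def q(deg):  # tool down, tool y axis at deg in world
    from scipy.spatial.transform import Rotation as S
    a=np.radians(deg); y=np.array([np.cos(a),np.sin(a),0]); z=np.array([0,0,-1.]); x=np.cross(y,z)
    r=S.from_matrix(np.c_[x,y,z]).as_quat(); return np.array([r[3],*r[:3]])
def snap(n,name):
    from cell import camera, calibration
    c=calibration(n); p,d=camera(n); cv2.imwrite(f"pics/{name}.png",p)
    np.savez(f"pics/{name}.npz",p=p,d=d,**{k:np.array(v) for k,v in c.items()})
def st(env):
    s=env.get_state(); R=cv2.Rodrigues(np.zeros(3))[0]
    from scipy.spatial.transform import Rotation as S
    o=s['orientation']; M=S.from_quat([*o[1:],o[0]]).as_matrix()
    print('t %.2f tcp %s yaw %.2f tilt %.4f F %s T %s open %.4f q7 %.2f'%(s['time'],np.round(s['tcp_pos'],4),np.degrees(np.arctan2(M[1,1],M[0,1])),np.arccos(min(1,-M[2,2])),np.round(s['force'],1),np.round(s['torque'],2),s['opening'],s['qpos'][6]))
E
python3 - <<'E'
from cell import env, kin, camera, calibration, job
from h import *
print(q(0))
env.reach([0.57,0.07,0.30],q(-46)); env.dwell(.2); snap('wrist','wrist2'); st(env)
from m import meas
meas('pics/wrist2.npz')
E
```

```text
[0.         0.70710678 0.70710678 0.        ]
t 2.06 tcp [0.5699 0.0697 0.3   ] yaw -45.99 tilt 0.0000 F [ 0.3 -0.3  0.1] T [-0.02 -0.    0.01] open 0.0858 q7 -0.99
pics/wrist2.npz rim [569.42113338  15.06349086  27.74030392] 60
knob 431 ((599.2274169921875, -76.53523254394531), (28.618938446044922, 13.658291816711426), 44.374393463134766) [600.53186766 -74.54967398]
knob 368 ((599.189208984375, -76.57342529296875), (27.985647201538086, 13.123897552490234), 41.96976089477539) [600.42850904 -75.42645597]
sens ((484.1572265625, 140.31634521484375), (35.40824508666992, 24.636672973632812), 39.17301940917969) [484.72518619 140.35071031]
block ((582.0986938476562, -33.28330993652344), (79.60484313964844, 199.2137451171875), 14.511083602905273)
```

View pics/wrist2.png

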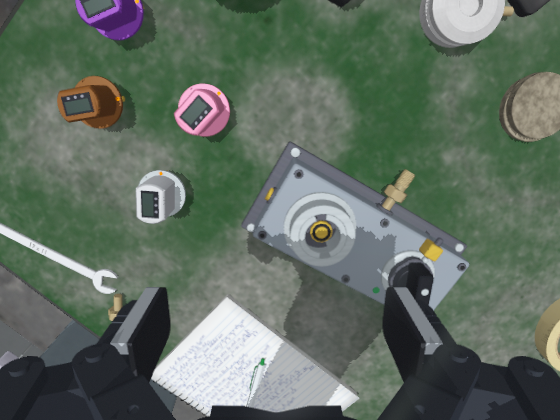

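The wrist view shows the sensor at (160,197), the socket at (321,231) and the knob at (412,285), partly behind a finger. The positions agree to about 0.4 mm between wrist yaws, so I'll turn the knob now.

```bash
python3 - <<'E'
from cell import env, kin, camera, calibration, job
from h import *
K=[.5943,-.0815]; y0=-46.3
env.grip(.045,40)
env.reach([*K,.22],q(y0)); env.movel([*K,.130],.12,stop_force=8); st(env)
env.grip(.0,50); env.dwell(.2); st(env)
for a in np.arange(-10,-61,-10):
    env.movel([*K,.130],.05,rot=q(y0+a)); st(env)
env.movel([*K,.130],.05,rot=q(-107.5)); st(env)
E
```

```text
t 4.16 tcp [ 0.5948 -0.0813  0.1306] yaw -46.28 tilt 0.0012 F [0.2 0.1 0.4] T [-0.04 -0.01 -0.01] open 0.0452 q7 -0.67
t 4.74 tcp [ 0.5954 -0.0816  0.1316] yaw -46.29 tilt 0.0030 F [-2.3  0.6  9. ] T [0.07 0.19 0.01] open 0.0132 q7 -0.67
t 5.07 tcp [ 0.5955 -0.0817  0.1316] yaw -56.30 tilt 0.0031 F [-0.5  0.6  5.8] T [-0.03  0.16  0.06] open 0.0131 q7 -0.81
t 5.39 tcp [ 0.5955 -0.0818  0.1316] yaw -66.31 tilt 0.0033 F [-0.1 -0.5  6.1] T [-0.03  0.11  0.  ] open 0.0130 q7 -0.95
t 5.72 tcp [ 0.5955 -0.082   0.1316] yaw -76.33 tilt 0.0034 F [ 0.5 -0.8  5.7] T [-0.12  0.08 -0.03] open 0.0131 q7 -1.09
t 6.04 tcp [ 0.5956 -0.0821  0.1316] yaw -86.35 tilt 0.0035 F [ 0.6 -1.3  6.2] T [-0.2   0.02 -0.12] open 0.0134 q7 -1.23
t 6.37 tcp [ 0.5956 -0.0822  0.1316] yaw -96.36 tilt 0.0036 F [-0.2 -0.8  5.9] T [-0.21  0.07 -0.22] open 0.0132 q7 -1.37
t 6.69 tcp [ 0.5957 -0.0823  0.1316] yaw -106.21 tilt 0.0039 F [ 1.  -2.1  5.3] T [-0.35 -0.05  0.57] open 0.0133 q7 -1.51
t 6.94 tcp [ 0.5957 -0.0823  0.1316] yaw -107.29 tilt 0.0040 F [ 0.3 -3.8  7.8] T [-0.68  0.17  1.2 ] open 0.0133 q7 -1.52
```

```bash
python3 - <<'E'
from cell import env, kin, camera, calibration, job
from h import *
env.grip(.06); st(env)
K=[.5943,-.0815]
env.movel([*K,.22],.15); st(env)
env.reach([.57,.05,.28],q(-50)); env.dwell(.2);snap('wrist','wrist3'); snap('scene','scene3'); st(env)
from m import meas
meas('pics/wrist3.npz')
p=np.load('pics/scene3.npz')['p'][180:270,210:320]; cv2.imwrite('pics/c3.png',cv2.resize(p,None,fx=5,fy=5,interpolation=2))
E
```

```text
t 7.45 tcp [ 0.5941 -0.0814  0.1298] yaw -107.50 tilt 0.0005 F [-0.  -0.1 -0.3] T [0.01 0.05 0.01] open 0.0602 q7 -1.53
t 8.20 tcp [ 0.5938 -0.0812  0.2193] yaw -107.49 tilt 0.0011 F [-0.3 -0.4 -0.2] T [ 0.01  0.04 -0.  ] open 0.0599 q7 -1.59
t 9.14 tcp [0.5699 0.0489 0.2793] yaw -50.14 tilt 0.0014 F [-0.6 -0.3  0.1] T [ 0.   -0.01  0.03] open 0.0599 q7 -0.97
pics/wrist3.npz rim [569.58247305  15.02962336  27.6874763 ] 60
knob 874 ((594.0081176757812, -81.30339050292969), (15.007743835449219, 42.43840408325195), 74.6498031616211) [594.6699016  -80.23454415]
knob 758 ((594.4231567382812, -81.47515106201172), (14.530152320861816, 41.68791580200195), 73.06661987304688) [594.48797103 -80.84201269]
sens ((484.7642822265625, 140.394287109375), (35.773773193359375, 25.897659301757812), 41.553340911865234) [485.03269931 140.17977322]
block ((582.3018188476562, -33.446990966796875), (79.66410827636719, 199.1713104248047), 14.379444122314453)
```

View pics/c3.png

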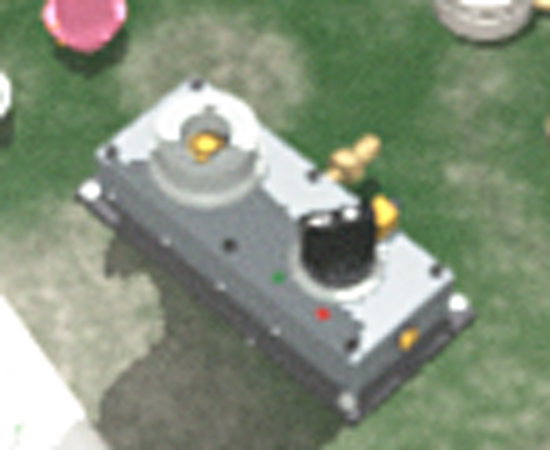

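View pics/wrist3.png

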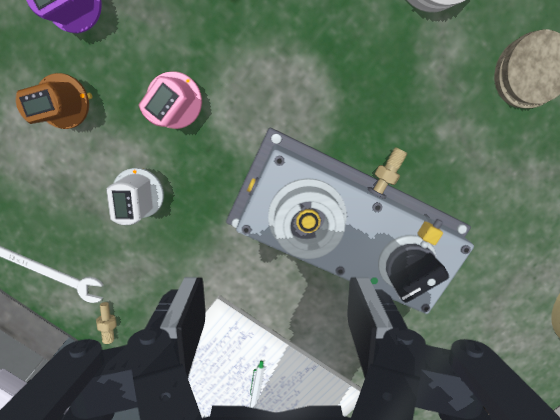

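The knob bar now lies at -16° and the white line points to the green dot, which puts the valve at about 1.05. Next is the sensor.

```bash
python3 - <<'E'
from cell import env, kin, camera, calibration, job
from h import *
S=[.4845,.1403]; y=-50.4
env.grip(.05)
env.reach([*S,.20],q(y)); env.movel([*S,.101],.1,stop_force=8); st(env)
env.grip(.0,60); env.dwell(.2); st(env)
env.movel([*S,.20],.12); st(env)
env.reach([.5,.10,.25],q(-38.3)); env.dwell(.1); st(env); snap('wrist','wrist4'); snap('side','side4');snap('scene','scene4')
a=np.load('pics/side4.npz')['p'][60:320,180:420]; b=np.load('pics/scene4.npz')['p'][60:260,150:350]
cv2.imwrite('pics/c4.png',np.hstack([cv2.resize(a,(380,400)),cv2.resize(b,(400,400))]))
E
```

```text
t 11.19 tcp [0.4849 0.1404 0.1015] yaw -50.41 tilt 0.0011 F [0.3 0.5 0.2] T [-0.05  0.   -0.02] open 0.0502 q7 -1.15
t 11.72 tcp [0.485  0.1405 0.1017] yaw -50.40 tilt 0.0013 F [-1.1 -0.7  5.9] T [-0.12  0.2   0.03] open 0.0249 q7 -1.15
t 12.70 tcp [0.4839 0.1402 0.1993] yaw -50.39 tilt 0.0014 F [ 0.   0.  -1.6] T [-0.06 -0.04 -0.  ] open 0.0252 q7 -1.19
t 13.17 tcp [0.4991 0.1003 0.2488] yaw -38.30 tilt 0.0025 F [-0.8  0.7 -3. ] T [-0.    0.   -0.04] open 0.0253 q7 -0.93
```

View pics/c4.png

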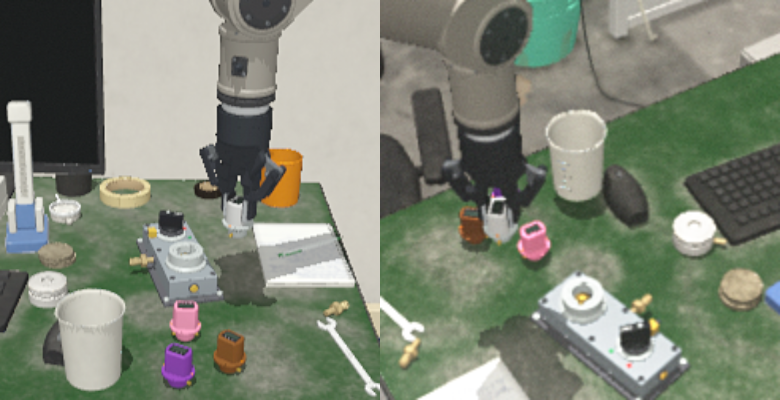

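View pics/wrist4.png

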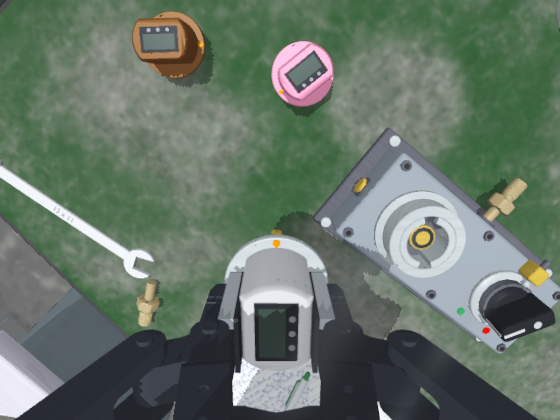

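```bash
python3 - <<'E'
from h import *
c=np.load('pics/wrist4.npz'); W=cloud(c,c['d'])
tcp=np.array([.4991,.1003,.2488])
L=(W-tcp)*1000; Z=L[...,2]
d=np.hypot(L[...,0],L[...,1])
a=np.radians(-38.3); Y=np.array([np.cos(a),np.sin(a)]); X=np.array([-np.sin(a),np.cos(a)])  # X: toward camera
lx=L[...,:2]@X; ly=L[...,:2]@Y
m=(d<35)&(Z<-35)&(Z>-110)
print(np.histogram(Z[m],np.arange(-110,-34,2)))
t=m&(abs(ly)<15)&(Z>-50); print('top',np.median(Z[t]),lx[t].min(),lx[t].max(),ly[t].min(),ly[t].max(),t.sum())
f=m&(Z<-74)&(Z>-82)
P=np.c_[lx[f],ly[f],Z[f]]; print('flange',np.median(P[:,2]),P.min(0),P.max(0),len(P),cv2.minEnclosingCircle(P[:,:2].astype(np.float32)))
# tilt from flange plane
A=np.c_[P[:,:2],np.ones(len(P))]; print(np.linalg.lstsq(A,P[:,2],rcond=None)[0])
# orange dot
o=onplane(c,[[276.5,243]],.2488-.0775)[0]-tcp; print('dot',o[:2]@X*1e3,o[:2]@Y*1e3)
E
```

```text
(array([   0,    0,    0,    0,    0,    0,    2,   20,   20,    4,    0,
          0,    0,    6,  111,  747,  819,  108,  130,  120,  168,  186,
        249,  281,  287,  317,  315,  337,  341,  359,  364,  487, 2116,
       3761,  279,  214,  243]), array([-110, -108, -106, -104, -102, -100,  -98,  -96,  -94,  -92,  -90,
        -88,  -86,  -84,  -82,  -80,  -78,  -76,  -74,  -72,  -70,  -68,
        -66,  -64,  -62,  -60,  -58,  -56,  -54,  -52,  -50,  -48,  -46,
        -44,  -42,  -40,  -38,  -36]))
top -43.654240615400575 -18.614120588228463 18.239067316736065 -14.991089566384037 14.995256070469557 6847
flange -77.96296083906672 [  0.23227431 -23.50141891 -81.64071351] [ 22.41396694  21.66301497 -74.00422779] 1785 ((1.368006944656372, -0.9050172567367554), 22.59669303894043)
[-1.81955274e-02 -1.28384511e-03 -7.76888252e+01]
dot 19.593687611661387 -0.7028106360063107
```

```bash
python3 - <<'E'
from cell import env, kin, camera, calibration, job
from h import *
T=np.array([.56995,.01475]); y=-38.3
env.reach([*T,.20],q(y)); env.dwell(.3); st(env)
e=T-env.get_state()['tcp_pos'][:2]; C=T+e
env.movel([*C,.180],.05); env.dwell(.2); st(env)
C=C+(T-env.get_state()['tcp_pos'][:2])
r=env.movel([*C,.1605],.03,stop_force=8); print(r); env.dwell(.2); st(env)
snap('side','side5');snap('scene','scene5');snap('wrist','wrist5')
a=np.load('pics/side5.npz')['p'][150:270,230:350]; b=np.load('pics/scene5.npz')['p'][140:260,190:310]
cv2.imwrite('pics/c5.png',np.hstack([cv2.resize(a,(400,400)),cv2.resize(b,(400,400))]))
E
```

```text
t 14.17 tcp [0.5698 0.0159 0.2005] yaw -38.20 tilt 0.0009 F [-0.   0.6 -1.8] T [ 0.01 -0.02 -0.05] open 0.0251 q7 -0.69
t 14.92 tcp [0.5703 0.0136 0.1802] yaw -38.31 tilt 0.0005 F [-0.4 -0.4 -1.7] T [-0.05  0.04  0.01] open 0.0248 q7 -0.68
False
t 15.92 tcp [0.5696 0.0149 0.1606] yaw -38.30 tilt 0.0003 F [-2.   0.6  1. ] T [0.26 0.33 0.03] open 0.0250 q7 -0.67
```

View pics/c5.png

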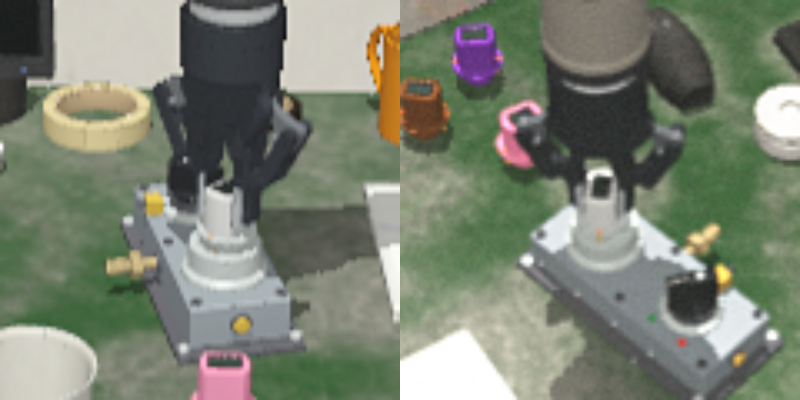

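The sensor's nose is in the bore with its pins in the slots, and it has just touched the stem. Now I'll push it home.

```bash
python3 - <<'E'
from cell import env, kin, camera, calibration, job
from h import *
T=[.56975,.0149]
for z in (.157,.154,.152,.150):
    r=env.movel([*T,z],.02,stop_force=30); env.dwell(.15); print(z,r); st(env)
E
```

```text
0.157 False
t 16.54 tcp [0.5699 0.0148 0.1572] yaw -38.30 tilt 0.0004 F [-1.2  1.3  4.4] T [0.18 0.49 0.  ] open 0.0249 q7 -0.67
0.154 False
t 16.99 tcp [0.5699 0.0149 0.1544] yaw -38.30 tilt 0.0004 F [-2.9  0.   7. ] T [0.24 0.65 0.05] open 0.0250 q7 -0.67
0.152 False
t 17.39 tcp [0.5699 0.0149 0.1526] yaw -38.30 tilt 0.0005 F [-3.7  0.5  8.6] T [0.16 0.78 0.07] open 0.0247 q7 -0.67
0.15 False
t 17.79 tcp [0.57   0.0148 0.1522] yaw -38.32 tilt 0.0010 F [-9.4  0.6 24.9] T [ 0.15  2.1  -0.03] open 0.0252 q7 -0.67
```

```bash
python3 - <<'E'
from cell import env, kin, camera, calibration, job
from h import *
S=np.array([.5695,.0151])
for y in (-38.3,-50,-65,-80,-95,-105,-112,-115):
    a=np.radians(y); T=S+.0004*np.array([np.cos(a),np.sin(a)])
    env.movel([*T,.1512],.03,rot=q(y)); st(env)
    if np.abs(env.get_state()['torque'][2])>2.5: print('high torque');break
E
```

```text
t 18.04 tcp [0.5699 0.0148 0.1523] yaw -38.31 tilt 0.0005 F [-5.  -0.3 13. ] T [ 0.25  1.2  -0.04] open 0.0250 q7 -0.67
t 18.40 tcp [0.5706 0.0147 0.1523] yaw -50.04 tilt 0.0020 F [-2.9  1.5 11.5] T [ 0.17  0.65 -0.03] open 0.0253 q7 -0.84
t 18.81 tcp [0.571  0.0145 0.1523] yaw -65.03 tilt 0.0031 F [-1.1 -0.4  9.1] T [ 0.03  0.33 -0.03] open 0.0250 q7 -1.05
t 19.22 tcp [0.5711 0.0143 0.1523] yaw -80.04 tilt 0.0036 F [-1.4 -1.   9. ] T [-0.01  0.22 -0.08] open 0.0253 q7 -1.26
t 19.62 tcp [0.5711 0.0142 0.1524] yaw -95.03 tilt 0.0040 F [ 0.5 -0.3  9.7] T [-0.06  0.1  -0.08] open 0.0250 q7 -1.48
t 19.95 tcp [0.5711 0.0142 0.1524] yaw -105.05 tilt 0.0040 F [-0.2 -0.6  8.7] T [-0.08  0.12 -0.04] open 0.0249 q7 -1.62
t 20.23 tcp [0.5711 0.0141 0.1524] yaw -112.05 tilt 0.0041 F [-0.1  0.3  9.2] T [-0.09  0.09 -0.09] open 0.0252 q7 -1.71
t 20.48 tcp [0.5711 0.0142 0.1524] yaw -114.98 tilt 0.0042 F [ 0.4 -0.7  9.6] T [-0.08  0.02  0.23] open 0.0247 q7 -1.75
```

```bash
python3 - <<'E'
from cell import env, kin, camera, calibration, job
from h import *
env.movel([.5695,.0149,.1508],.03,rot=q(-116)); st(env)
env.movel([.5695,.0149,.1503],.02); env.dwell(.5); st(env)
snap('wrist','wrist6'); snap('scene','scene6');snap('side','side6')
a=np.load('pics/side6.npz')['p'][150:270,230:350]; b=np.load('pics/scene6.npz')['p'][140:260,190:310]
cv2.imwrite('pics/c6.png',np.hstack([cv2.resize(a,(400,400)),cv2.resize(b,(400,400))]))
c=np.load('pics/wrist6.npz'); W=cloud(c,c['d'])
m=(np.hypot(W[...,0]-.5695,W[...,1]-.0151)<.024)
print(np.histogram(W[m][:,2],np.arange(.060,.115,.002)))
t=m&(W[...,2]>.105)&(W[...,2]<.112); print('top',np.median(W[t][:,2]))
f=m&(W[...,2]>.071)&(W[...,2]<.079); print('flange z',np.median(W[f][:,2]))
E
```

```text
t 20.73 tcp [0.5711 0.0142 0.1523] yaw -115.94 tilt 0.0038 F [-1.  -1.6 12.8] T [-0.17  0.44  0.5 ] open 0.0251 q7 -1.77
t 21.48 tcp [0.5712 0.0142 0.1522] yaw -115.94 tilt 0.0039 F [-3.  -0.1 17.4] T [-0.22  0.81  0.54] open 0.0254 q7 -1.77
(array([   0,    0,    0,    0,  166,  204,  468, 1089,  120,  122,  106,
        155,  188,  238,  234,  260,  242,  276,  282,  279,  299,  309,
        384, 1357, 4365,  327,  194]), array([0.06 , 0.062, 0.064, 0.066, 0.068, 0.07 , 0.072, 0.074, 0.076,
       0.078, 0.08 , 0.082, 0.084, 0.086, 0.088, 0.09 , 0.092, 0.094,
       0.096, 0.098, 0.1  , 0.102, 0.104, 0.106, 0.108, 0.11 , 0.112,
       0.114]))
top 0.10860878858883363
flange z 0.07441188793858736
```

View pics/wrist6.png

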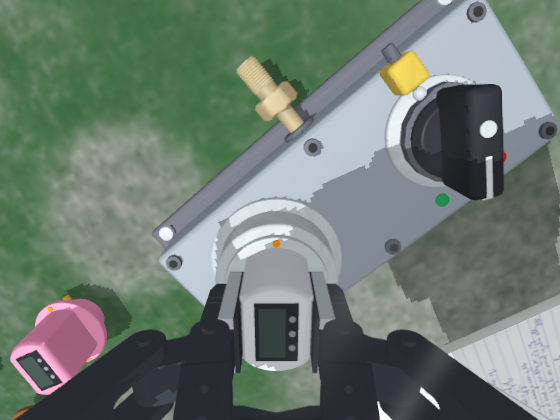

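View pics/c6.png

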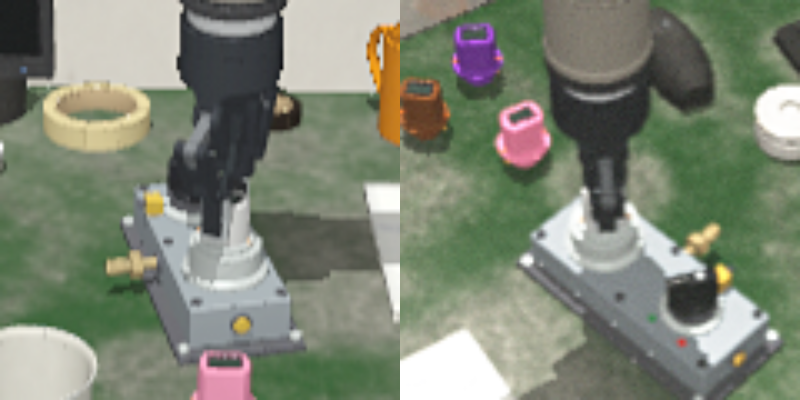

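```bash
python3 - <<'E'
from h import *
c=np.load('pics/wrist6.npz'); W=cloud(c,c['d'])
m=(np.hypot(W[...,0]-.5943,W[...,1]+.0815)<.035)&(W[...,2]>.0855)&(W[...,2]<.091)
print(cv2.minAreaRect((W[m][:,:2]*1000).astype(np.float32)))
g=onplane(c,[[442,200],[503,157]],.044)-[.5943,-.0815,0]; print(np.degrees(np.arctan2(g[:,1],g[:,0])))
l=onplane(c,[[489,196],[488,129]],.087)-[.5943,-.0815,0]; print(l, np.degrees(np.arctan2(l[:,1],l[:,0])))
E
```

```text
((594.4663696289062, -81.1837387084961), (14.264298439025879, 42.53672409057617), 74.74498748779297)
[ 165.03760929 -134.21177354]
[[-0.01932062  0.00410751  0.087     ]
 [ 0.00511944 -0.00270648  0.087     ]] [167.99776868 -27.86395598]
```

```bash
python3 - <<'E'
from cell import env, job
from h import *
st(env); job.job_done(); st(env)
E
```

```text
t 21.62 tcp [0.5712 0.0142 0.1523] yaw -115.94 tilt 0.0040 F [-3.7 -0.9 17.4] T [-0.14  0.79  0.48] open 0.0247 q7 -1.77
the job is handed in; nothing more can be done
the job is handed in; nothing more can be done
```

I turned the valve to the green dot, then fitted the white sensor into the socket. I pushed it home, twisted it clockwise to the stop and handed in at 21.6 s, still gripping and pressing it. No verdict was reported.

My last checks:
- **Valve:** the knob bar is at about -15° and the green dot at 165°, so the white line points at the green dot (valve about 1.04 rad).
- **Depth:** the flange top measures 74.4 mm above the bench, against 74.5 mm when fully home. The arm was pressing with about 17 N.
- **Twist:** the gripper turned 77.6° from the slot angle, and about 0.5 N m built up at the stop. I didn't measure the sensor's own angle separately, but it still sat square in the jaws.
- **Grip:** the opening was 25 mm on the flats, with a tilt of about 0.004 rad.
- **Position:** the gripper sat about 1.9 mm from the socket centre I measured. That is more than the bore's play, but within the 4 mm limit, and the flange still lies on the rim.
- **Other items:** I touched none of the other things on the bench. I judged this from the pictures and did not measure their positions again.

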